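# Slide the boards out over the serving ledge

### The arm

A 6-joint arm with a two-finger parallel gripper is mounted at the origin on the work surface. World frame = base frame: x ahead of the robot, y to its left, z up, the work surface at z = 0. Lengths are in m, angles in degrees, forces in N, time in s.
With the tool pointing down it reaches from about 0.4 to 0.825 m from the base axis. Payload 7 kg.
Tool frame: the origin (TCP) lies at the very end of the fingers, on their centre line; the grasp point (between the pads) lies 19 mm behind it; z points along the fingers, y is the line along which they close (so a half turn about z gives the same grasp; the last joint's range is limited). The gripper opens to 88 mm and grips with 3 to 60 N. Pads are 19 mm wide; open, the fingers measure 130 mm over their backs; the gripper's body (78 mm by 193 mm) begins 47 mm behind the grasp point.
Start: joints at [84.975, 20.546, 0.682, 0, -70.136, -16.507], TCP at [0.248, 0.628, 0.227] pointing down, gripper open.
Joint ranges: [-176.03, 176.03], [-82.01, 121.73], [-58.28, 71.71], [-173.87, 95.51], [-174.79, -0.11], [-173.66, 173.66]. Speed limits (degrees/s): [136.94, 136.94, 172.46, 180, 180, 180].

### API

Orientations are given as [roll, pitch, yaw] about the fixed x, y, z axes, in that order (R = Rz(yaw) Ry(pitch) Rx(roll)).
In Python, from plant import ctrl, cams, workorder gives the robot as it stands.
- The arm moves only by the tool play_rows, never from a script. Its argument "motion" is a list of rows, each an object of numbers: "x", "y", "z": the shift along the tool's x, y, z normalised to -1 to 1, where 1 is 0.025 m; "rx", "ry", "rz": the turn, a rotation vector about the tool's x, y, z normalised to -1 to 1, where 1 is 4 degrees. A call has 1 to 20 rows; each row shifts and turns the commanded pose from where the row before left it, along the tool's axes as they then stand; what a row does not reach is not made up. A row lasts 1/8 s, in which the tool goes at most 62.5 mm and 10.7 degrees, less where a joint would pass 70% of its speed; a pose out of reach is approached as far as the arm can. A call with a number of a shift or a turn outside -1 to 1 is refused whole. A call with a gripper value outside its range is refused whole. "fingers" is the opening, from -1 (shut) to 1 (fully open), set as the call begins (left out, the last holds). The fingers move at their own pace and stop on an object; the grip force is fixed at half the most. Time passes only in rows, so rows that do not move let the fingers close. It gives the time, the measured TCP pose, the force, the opening and the grip force at its end, in the units of the state.
- ctrl.get_obs(): the state, without advancing time (a new reading comes with each control period).
- cams.snapshot(name): name is "scene" or "side" or "wrist"; returns the picture (384x512x3 uint8, blue, green, red); there is no depth.
- cams.get_calibration(name): a dict with "vertical_fov" (degrees; the focal length in pixels is half the picture's height over the tangent of half this angle, whatever the lens; pixels are square), "cx", "cy" (the principal point, pixels), "position" and "rotation" of the camera in the world. Camera axes: x right, y up, looking along -z (the intrinsics and any distortion apply to the point x, -y, -z); pixel columns grow to the right and rows downward; lengths in m; the calibration is good to about 2 mm. A picture is of the moment at which its call begins: read the wrist's pose just before it. get_calibration takes no time and is no camera call; for the wrist camera it gives the pose at the moment of the call.
- workorder.close_job(): hands the job in; it is judged then, once.
The state is a dict: "clock": time; "joint_pos": joint angles; "qvel": joint speeds; "tau": joint torques, N m; "tool_pos": TCP position; "orientation": TCP orientation; "force": force on the tool from outside, world axes, zero at the start; "moment": the same for the moment, N m; "opening": finger opening in m; "gripper_force": force on a finger pad.
Only numpy, scipy, OpenCV 4.12 (cv2) and the standard library are available. Lean on these libraries where they do the work, as an engineer would, in place of code of your own. Each camera call takes 0.05 s, during which the arm holds its last target. There are 200 camera calls.

### The job

With your fingertips, push the rectangular chopping board and the round pot stand along the stone ledge, away from you, until each sticks out about 4 cm (give or take 1 cm) over the ledge's far edge, so that someone across the counter can take hold of them; the chopping board must end square to that edge, so that both of its far corners stick out that much. Only slide them flat on the stone: do not pick them up or let them fall, and leave everything else where it stands.

Things in the scene. Friction and masses are not known exactly. Their poses are not given: they have to be found in the camera images.
- ledge: Fixed raised serving ledge: grey stone slab 280 mm deep (its x) by 660 mm long (its y) on a pine riser set back 15 mm all round; its flat top is 50 mm above the worktop. Origin: centre of its underside. Its +x points away from the robot (turned by up to about 9 degrees), to the far long edge at x = +140 mm.
- ledge_edge (a point): Middle of the ledge's far top edge, at the top surface; its x points straight out over the drop (level), its y runs along the edge, z up. A point's x in this frame is how far it overhangs.
- board: Loose rectangular wooden chopping board, 150 mm (its x) by 110 mm (its y) by 10 mm thick, about 0.13 kg, lying flat on the ledge on one side of the salt jar (left or right varies), its +x end toward the far edge but up to about 17 degrees askew to the ledge. Origin: centre of its underside.
- board_far_left (a point): Underside corner of the chopping board at its far end, left as seen from the robot: board x = +75 mm, y = +55 mm.
- board_far_right (a point): Underside corner of the chopping board at its far end, right as seen from the robot: board x = +75 mm, y = -55 mm.
- potstand: Loose round wooden pot stand, a flat disc 140 mm in diameter, 10 mm thick, about 0.13 kg, of the same wood as the chopping board, lying on the ledge on the other side of the salt jar. Origin: centre of its underside.
- salt_jar: Loose small glass jar, 40 mm across, 60 mm tall, on the ledge between the board and the pot stand; leave it. Origin: centre of its underside.
- tumbler: Loose drinking glass, 56 mm across, 80 mm tall, near the ledge's left end; leave it. Origin: centre of its underside.
- pepper_mill: Loose black pepper mill, 44 mm across, 85 mm tall, near the ledge's right end; leave it. Origin: centre of its underside.
- mug: Loose white mug, 76 mm across plus its handle, 85 mm tall, on the worktop on the robot's side of the ledge, to the right; leave it. Origin: centre of its underside.
- spoon: Loose wooden spoon lying on the worktop on the robot's side, to the left; leave it. Origin: at its underside.
- bowl: Loose white bowl, 90 mm across, 40 mm tall, on the worktop just beyond the ledge's right end; leave it. Origin: centre of its underside.
- spice_jar: Loose amber spice jar, 44 mm across, 75 mm tall, on the worktop just beyond the ledge's left end; leave it. Origin: centre of its underside.
Not all that is in view belongs to the job. What is shaped like the potstand but white is not meant.

How it is judged:
By the outcome, as a careful person would: the job done as asked, in the order asked, and still so for the second after the job is handed in, with the robot touching nothing.
It also fails if it takes over 64 s, if anything falls off the work surface, if the arm or the gripper's body presses on something with over 40 N, if the wrist force passes 120 N, or if a joint passes its speed limit or range.

## Working session

There is one attempt and no reset: what is moved stays moved. The work goes in short steps, Python scripts to look and compute and a tool call to move; the robot and the scene stay as the last step left them, time stands still between calls to the robot, and variables do not carry over. Pictures are saved under pics/ and viewed, at most 10 in all, crops included, and the job is handed in when it is done.

Besides the shell and the picture viewer there is one more tool, called after "Request:" in YAML: its name, and indented under it one key for each argument. play_rows: Moves the arm, as the interface text tells. Its arguments: {"type":"object","properties":{"motion":{"type":"array"},"fingers":{"type":"number"}},"required":["motion"]}

```bash
ls; mkdir -p pics
python3 - <<'E'
from plant import ctrl,cams
import cv2,json
for n in("scene","side"):
    cv2.imwrite(f"pics/{n}0.png",cams.snapshot(n)); print(n,cams.get_calibration(n))
print(cams.get_calibration("wrist"));o=ctrl.get_obs();print(o)
E
```

```text
pics
scene {'vertical_fov': 55.45545379723394, 'cx': 252.97461918445416, 'cy': 189.863154040518, 'position': array([1.17116836, 0.41566641, 0.80170858]), 'rotation': array([ 47.07735789,   1.19065931, 121.69666225])}
side {'vertical_fov': 45.52868330562568, 'cx': 259.1385780058857, 'cy': 190.9788796051529, 'position': array([ 0.24478039, -1.12775029,  1.05876001]), 'rotation': array([ 49.02068534,  -0.05767835, -12.30591676])}
{'vertical_fov': 66.75579821074098, 'cx': 253.61235928858483, 'cy': 193.349533401559, 'position': array([0.31297176, 0.60157127, 0.38396513]), 'rotation': array([-1.53619618e+01, -7.76351689e-02, -1.11587205e+02])}
{'clock': 0.1, 'joint_pos': array([ 8.49756862e+01,  2.05875641e+01,  6.38644240e-01, -1.98991251e-02,
       -7.01372129e+01, -1.65070510e+01]), 'qvel': array([ 0.05463631,  0.0176091 ,  0.11604416,  0.09238451,  0.00432993,
       -0.02222356]), 'tau': array([-4.31723483e-04, -5.84161699e+01,  2.93751490e+01,  7.01565027e+00,
        1.01857900e-02, -4.37059907e-05]), 'tool_pos': array([0.24758028, 0.62746562, 0.22570408]), 'orientation': array([ 1.79912101e+02, -6.53931322e-03, -2.15381349e+01]), 'force': array([ 0.93894973,  0.94827219, -0.77106039]), 'moment': array([0.00153907, 0.00800741, 0.03412954]), 'gripper_force': 0.0, 'opening': 0.08754939929548297}
```

View pics/scene0.png

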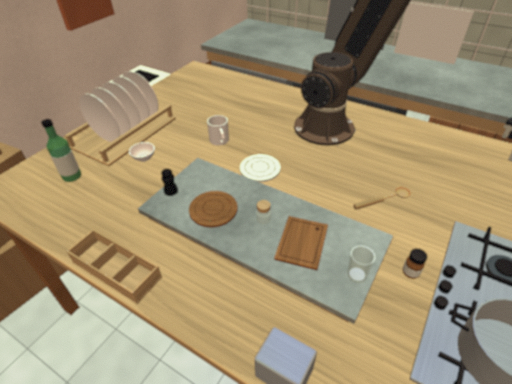

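View pics/side0.png

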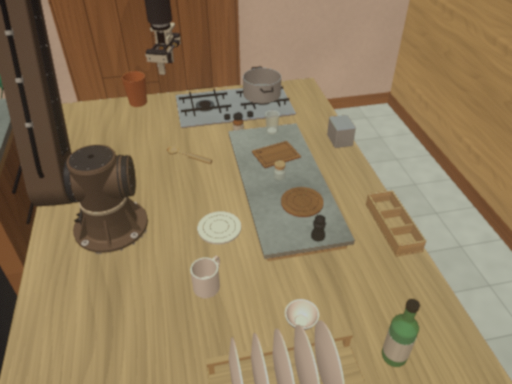

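Candidates for the pot stand: the brown disc on the ledge at scene (213,208) / side (302,202), and the white round plate on the worktop at scene (260,167) / side (219,227). I choose the brown one, on the stone. The board is at scene (302,242), side (276,154), with the salt jar between them. I'll check with close crops.

Run:
```python
import cv2
a=cv2.imread("pics/scene0.png")[155:315,135:395]; b=cv2.imread("pics/side0.png")[105:265,220:360]
cv2.imwrite("pics/c1.png",cv2.resize(a,None,fx=3,fy=3,interpolation=cv2.INTER_CUBIC))
cv2.imwrite("pics/c2.png",cv2.resize(b,None,fx=3.7,fy=3.7,interpolation=cv2.INTER_CUBIC))
```

```text
(no output)
```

View pics/c1.png

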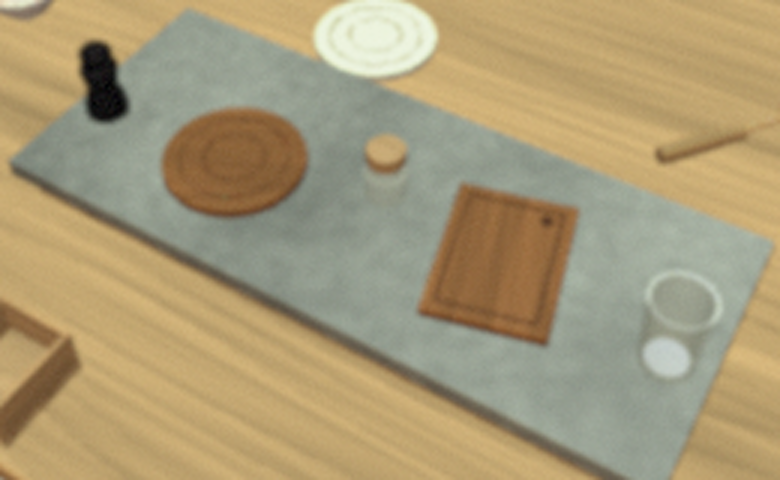

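View pics/c2.png

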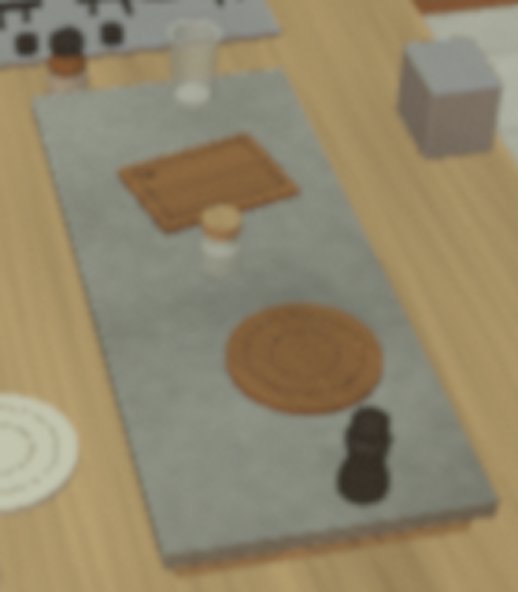

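Crops show the brown ring-grooved disc on stone (c1 centre ≈(235,160), c2 ≈(304,356)) as the pot stand, and the white plate clearly off the ledge. Board corners, ledge corners and jar are readable in both.

```bash
cat > h.py <<'E'
import numpy as np
from scipy.spatial.transform import Rotation as R
def ray(cal,p):
    f=192/np.tan(np.radians(cal["vertical_fov"]/2))
    d=np.array([(p[0]-cal["cx"])/f,-(p[1]-cal["cy"])/f,-1])
    return cal["position"],R.from_euler("xyz",cal["rotation"],degrees=True).apply(d)
def onz(cal,p,z):
    c,d=ray(cal,p); return c+d*(z-c[2])/d[2]
def tri(rays):
    A=0;b=0
    for c,d in rays:
        d=d/np.linalg.norm(d);P=np.eye(3)-np.outer(d,d);A=A+P;b=b+P@c
    x=np.linalg.solve(A,b)
    return x,[np.linalg.norm(np.cross(x-c,d/np.linalg.norm(d)))*1e3 for c,d in rays]
def pix(cal,X):
    f=192/np.tan(np.radians(cal["vertical_fov"]/2))
    q=R.from_euler("xyz",cal["rotation"],degrees=True).inv().apply(np.asarray(X)-cal["position"])
    return np.stack([cal["cx"]-f*q[...,0]/q[...,2],cal["cy"]+f*q[...,1]/q[...,2]],-1)
E
python3 - <<'E'
from h import *
from plant import cams
np.set_printoptions(precision=4,suppress=True)
S=cams.get_calibration("scene");D=cams.get_calibration("side")
a=lambda u,v:((u+.5)/3-.5+135,(v+.5)/3-.5+155)
b=lambda u,v:((u+.5)/3.7-.5+220,(v+.5)/3.7-.5+105)
P={"L_nr":((190,9),(166,557),.05),"L_fr":((14,163),(497,503),.05),"L_nl":((773,243),(33,103),.05),"L_fl":((660,478),(286,70),.05),
"B_nr":((463,184),(167,228),.06),"B_nl":((578,209),(120,174),.06),"B_fl":((548,335),(247,133),.06),"B_fr":((420,309),(298,188),.06),
"disc":((235,159),(304,356),.06),"saltbase":((384,192),(221,262),.05),"pepper":((107,110),(363,490),.05),"tumbler":((667,358),(192,94),.05)}
for k,(p,q,z) in P.items():
    p=a(*p);q=b(*q);x,e=tri([ray(S,p),ray(D,q)]);print(k,x,"res %.1f"%e[0],onz(S,p,z)[:2],onz(D,q,z)[:2])
E
```

```text
L_nr [ 0.4477 -0.269   0.046 ] res 1.5 [ 0.45  -0.265] [ 0.4481 -0.2735]
L_fr [ 0.7241 -0.2688  0.044 ] res 1.0 [ 0.7267 -0.2629] [ 0.7221 -0.2744]
L_nl [0.4512 0.387  0.0434] res 1.0 [0.4563 0.3877] [0.4504 0.3758]
L_fl [0.7268 0.3792 0.0547] res 4.6 [0.7194 0.3813] [0.7316 0.381 ]
B_nr [0.5392 0.1242 0.0584] res 0.2 [0.5403 0.1249] [0.5389 0.1219]
B_nl [0.5128 0.2259 0.0552] res 1.7 [0.5151 0.2277] [0.5125 0.2173]
B_fl [0.6542 0.2606 0.0601] res 1.0 [0.6531 0.261 ] [0.6548 0.2596]
B_fr [0.6812 0.1593 0.0577] res 0.8 [0.6836 0.1597] [0.6797 0.1571]
disc [ 0.6177 -0.078   0.056 ] res 0.6 [ 0.6213 -0.0756] [ 0.6158 -0.0818]
saltbase [0.5797 0.0655 0.0546] res 1.8 [0.578  0.0627] [0.5801 0.0726]
pepper [ 0.6219 -0.2364  0.0481] res 0.6 [ 0.6239 -0.235 ] [ 0.6207 -0.2377]
tumbler [0.6192 0.3504 0.0535] res 0.9 [0.6176 0.3497] [0.62   0.3567]
```

Request:
play_rows:
  motion:
    - {"rz": -0.9}
    - {"rz": -0.9}
    - {"rz": -0.9}
    - {"rz": -0.9}
    - {"rz": -0.9}
    - {"rz": -0.9}
    - {"x": 0.7, "y": 0.7}
    - {"x": 0.8, "y": 1}
    - {"x": 0.8, "y": 1}
    - {"x": 0.8, "y": 1}
    - {"x": 0.8, "y": 1}
    - {"x": 0.8, "y": 1}
    - {"x": 0.8, "y": 1}
    - {"x": 0.8, "y": 1}
    - {"x": 0.8, "y": 1}
    - {"x": 0.8, "y": 1}
  fingers: 0.15

```text
$.motion[0]: bad value
```

Request:
play_rows:
  motion:
    - {"x": 0.8, "y": 1}
    - {"x": 0.8, "y": 1}
    - {"x": 0.8, "y": 1}
    - {"x": 0.8, "y": 1}
    - {"x": 0.8, "y": 1}
    - {"x": 0.8, "y": 1}
    - {"x": 0.8, "y": 1}
    - {"x": 0.4, "y": 0.4}
    - {}
    - {}

```text
$.motion[0]: bad value
```

Run:
```python
from plant import ctrl,cams
import cv2,pickle
o=ctrl.get_obs();c=cams.get_calibration("wrist");i=cams.snapshot("wrist")
pickle.dump(c,open("w1.pkl","wb"));cv2.imwrite("pics/w1.png",i)
cv2.imwrite("pics/w1b.png",cv2.resize(i,(768,576),interpolation=cv2.INTER_CUBIC))
print(o["clock"],o["tool_pos"],o["orientation"],o["opening"],o["joint_pos"],o["force"],c)
```

```text
0.1 [0.24758028 0.62746562 0.22570408] [ 1.79912101e+02 -6.53931322e-03 -2.15381349e+01] 0.08754939929548297 [ 8.49756862e+01  2.05875641e+01  6.38644240e-01 -1.98991251e-02
 -7.01372129e+01 -1.65070510e+01] [ 0.93894973  0.94827219 -0.77106039] {'vertical_fov': 66.75579821074098, 'cx': 253.61235928858483, 'cy': 193.349533401559, 'position': array([0.31297176, 0.60157127, 0.38396513]), 'rotation': array([-1.53619618e+01, -7.76351689e-02, -1.11587205e+02])}
```

View pics/w1b.png

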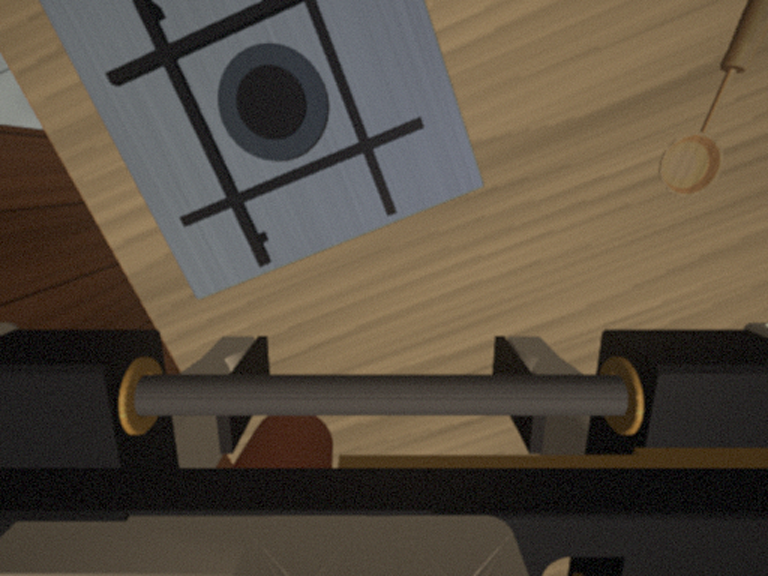

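The rows were refused because every key must be given, so the arm has not moved. That wrist picture shows the hob and the spoon head (690,163) from the start pose.

Request:
play_rows:
  motion:
    - {"x": 0, "y": 0, "z": 0, "rx": 0, "ry": 0, "rz": -0.9}
    - {"x": 0, "y": 0, "z": 0, "rx": 0, "ry": 0, "rz": -0.9}
    - {"x": 0, "y": 0, "z": 0, "rx": 0, "ry": 0, "rz": -0.9}
    - {"x": 0, "y": 0, "z": 0, "rx": 0, "ry": 0, "rz": -0.9}
    - {"x": 0, "y": 0, "z": 0, "rx": 0, "ry": 0, "rz": -0.9}
    - {"x": 0, "y": 0, "z": 0, "rx": 0, "ry": 0, "rz": -0.9}
    - {"x": 0.7, "y": 0.7, "z": 0, "rx": 0, "ry": 0, "rz": 0}
    - {"x": 0.8, "y": 1, "z": 0, "rx": 0, "ry": 0, "rz": 0}
    - {"x": 0.8, "y": 1, "z": 0, "rx": 0, "ry": 0, "rz": 0}
    - {"x": 0.8, "y": 1, "z": 0, "rx": 0, "ry": 0, "rz": 0}
    - {"x": 0.8, "y": 1, "z": 0, "rx": 0, "ry": 0, "rz": 0}
    - {"x": 0.8, "y": 1, "z": 0, "rx": 0, "ry": 0, "rz": 0}
    - {"x": 0.8, "y": 1, "z": 0, "rx": 0, "ry": 0, "rz": 0}
    - {"x": 0.8, "y": 1, "z": 0, "rx": 0, "ry": 0, "rz": 0}
    - {"x": 0.8, "y": 1, "z": 0, "rx": 0, "ry": 0, "rz": 0}
  fingers: 0.15

```text
clock: 2.02
tool_pos: [0.4266, 0.4078, 0.2268]
orientation: [-180.0, -0.0, -0.0]
force: [0.3, 0.6, -0.1]
opening: 0.05
gripper_force: 0.0
```

Request:
play_rows:
  motion:
    - {"x": 0.8, "y": 1, "z": 0, "rx": 0, "ry": 0, "rz": 0}
    - {"x": 0.8, "y": 1, "z": 0, "rx": 0, "ry": 0, "rz": 0}
    - {"x": 0.8, "y": 1, "z": 0, "rx": 0, "ry": 0, "rz": 0}
    - {"x": 0.8, "y": 1, "z": 0, "rx": 0, "ry": 0, "rz": 0}
    - {"x": 0.8, "y": 1, "z": 0, "rx": 0, "ry": 0, "rz": 0}
    - {"x": 0.8, "y": 1, "z": 0, "rx": 0, "ry": 0, "rz": 0}
    - {"x": 0.8, "y": 1, "z": 0, "rx": 0, "ry": 0, "rz": 0}
    - {"x": 0.8, "y": 1, "z": 0, "rx": 0, "ry": 0, "rz": 0}
    - {"x": 0.4, "y": 0.4, "z": 0, "rx": 0, "ry": 0, "rz": 0}
    - {"x": 0, "y": 0, "z": 0, "rx": 0, "ry": 0, "rz": 0}
    - {"x": 0, "y": 0, "z": 0, "rx": 0, "ry": 0, "rz": 0}

```text
clock: 3.4
tool_pos: [0.5954, 0.2007, 0.2266]
orientation: [-180.0, 0.0, 0.0]
force: [-0.2, -0.0, 0.3]
opening: 0.0502
gripper_force: 0.0
```

Run:
```python
from plant import ctrl,cams
import cv2,pickle
o=ctrl.get_obs();c=cams.get_calibration("wrist");i=cams.snapshot("wrist")
pickle.dump(c,open("w1.pkl","wb"));cv2.imwrite("pics/w2.png",i)
cv2.imwrite("pics/w2b.png",cv2.resize(i,(768,576),interpolation=cv2.INTER_CUBIC))
print(o["clock"],o["tool_pos"],o["orientation"],o["opening"],o["joint_pos"],o["force"],c)
```

```text
3.4 [0.59535255 0.20065915 0.22660793] [-1.79991327e+02  4.86271965e-03  4.95043766e-02] 0.05020475972022768 [ 3.63952828e+01  1.61884753e+01 -5.57137723e+00 -1.06249724e-02
 -6.82389243e+01  5.36581601e+01] [-0.21651919 -0.00169011  0.34190451] {'vertical_fov': 66.75579821074098, 'cx': 253.61235928858483, 'cy': 193.349533401559, 'position': array([0.66562757, 0.20063019, 0.38485179]), 'rotation': array([-1.53673110e+01,  3.93518976e-02, -9.00014571e+01])}
```

View pics/w2b.png

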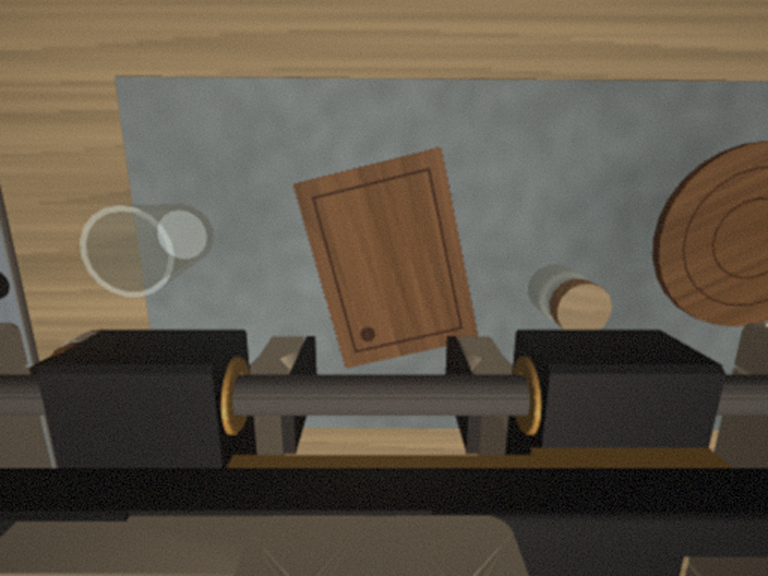

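The wrist view shows (×1.5 pixels) the far edge from (117,76) to (768,80). The board corners are (295,185), (441,148), (478,335), (346,367), with the jar at (580,305) and the disc's left rim at x=654.

```bash
cat >> h.py <<'E'
import cv2
def edgeline(im,cal,cols,rows,z=.05):
    "far-edge world points: strongest saturation drop down each column"
    s=cv2.GaussianBlur(cv2.cvtColor(im,cv2.COLOR_BGR2HSV)[...,1].astype(np.float32),(0,0),1.2)
    P=[]
    for u in cols:
        g=np.diff(s[rows[0]:rows[1],u]);k=int(np.argmin(g))
        P.append(onz(cal,(u,rows[0]+k+.5),z)[:2])
    P=np.array(P);x=P[:,0];m=np.abs(x-np.median(x))<.01
    p=np.polyfit(P[m,1],x[m],1);return p,np.std(x[m]-np.polyval(p,P[m,1])),m.sum()
E
python3 - <<'E'
from h import *
import pickle
np.set_printoptions(precision=4,suppress=True)
W=pickle.load(open("w1.pkl","rb"));im=cv2.imread("pics/w2.png")
print(edgeline(im,W,range(90,505,6),(35,75)))
for k,p,z in[("fl",(295,185),.06),("fr",(441,148),.06),("nr",(478,335),.06),("nl",(346,367),.06),("edgeL",(117,76),.05),("discleft",(654,245),.06),("disctopvis",(765,141),.06),("discbot",(730,326),.05),("salttop",(580,305),.11)]:
    p=((p[0]+.5)/1.5-.5,(p[1]+.5)/1.5-.5);print(k,onz(W,p,z)[:2])
E
```

```text
(array([0.0075, 0.7263]), np.float64(0.00027536161158575996), np.int64(70))
fl [0.6553 0.2628]
fr [0.6807 0.1582]
nr [0.5396 0.1237]
nl [0.5119 0.2289]
edgeL [0.7292 0.3855]
discleft [ 0.6116 -0.0039]
disctopvis [ 0.6854 -0.0698]
discbot [ 0.5436 -0.0829]
salttop [0.5801 0.0697]
```

Request:
play_rows:
  motion:
    - {"x": -0.9, "y": 0.1, "z": 0, "rx": 0, "ry": 0, "rz": 0}
    - {"x": -0.9, "y": 0.1, "z": 0.5, "rx": 0, "ry": 0, "rz": 0}
    - {"x": -0.9, "y": 0.1, "z": 1, "rx": 0, "ry": 0, "rz": 0}
    - {"x": -0.9, "y": 0.1, "z": 1, "rx": 0, "ry": 0, "rz": 0}
    - {"x": -0.9, "y": 0, "z": 1, "rx": 0, "ry": 0, "rz": 0}
    - {"x": -0.1, "y": 0, "z": 1, "rx": 0, "ry": 0, "rz": 0}
    - {"x": 0, "y": 0, "z": 1, "rx": 0, "ry": 0, "rz": 0}
    - {"x": 0, "y": 0, "z": 0.7, "rx": 0, "ry": 0, "rz": 0}
    - {"x": 0, "y": 0, "z": 0.5, "rx": 0, "ry": 0, "rz": 0.1}
    - {"x": 0, "y": 0, "z": 0.2, "rx": 0, "ry": 0, "rz": 0}
    - {"x": 0, "y": 0, "z": 0, "rx": 0, "ry": 0, "rz": 0}

```text
clock: 4.82
tool_pos: [0.4808, 0.1909, 0.0542]
orientation: [180.0, -0.0, -0.3]
force: [-0.2, -0.5, 1.1]
opening: 0.0504
gripper_force: 0.0
```

Request:
play_rows:
  motion:
    - {"x": 0.4, "y": 0, "z": 0, "rx": 0, "ry": 0, "rz": 0}
    - {"x": 0.3, "y": 0, "z": 0, "rx": 0, "ry": 0, "rz": 0}
    - {"x": 0.3, "y": 0, "z": 0, "rx": 0, "ry": 0, "rz": 0}
    - {"x": 0.3, "y": 0, "z": 0, "rx": 0, "ry": 0, "rz": 0}
    - {"x": 0.3, "y": 0, "z": 0, "rx": 0, "ry": 0, "rz": 0}
    - {"x": 0.3, "y": 0, "z": 0, "rx": 0, "ry": 0, "rz": 0}
    - {"x": 0.3, "y": 0, "z": 0, "rx": 0, "ry": 0, "rz": 0}
    - {"x": 0.3, "y": 0, "z": 0, "rx": 0, "ry": 0, "rz": 0}
    - {"x": 0.3, "y": 0, "z": 0, "rx": 0, "ry": 0, "rz": 0}
    - {"x": 0.3, "y": 0, "z": 0, "rx": 0, "ry": 0, "rz": 0}
    - {"x": 0.3, "y": 0, "z": 0, "rx": 0, "ry": 0, "rz": 0}
    - {"x": 0.3, "y": 0, "z": 0, "rx": 0, "ry": 0, "rz": 0}
    - {"x": 0.2, "y": 0, "z": 0, "rx": 0, "ry": 0, "rz": 0}
    - {"x": 0.1, "y": 0, "z": 0, "rx": 0, "ry": 0, "rz": 0}
    - {"x": 0, "y": 0, "z": 0, "rx": 0, "ry": 0, "rz": 0}

```text
clock: 6.7
tool_pos: [0.5809, 0.1901, 0.054]
orientation: [-180.0, -0.0, -0.3]
force: [0.4, 0.1, 0.5]
opening: 0.0502
gripper_force: 0.0
```

Run:
```python
from h import *
from plant import ctrl,cams
import pickle
o=ctrl.get_obs();c=cams.get_calibration("wrist");i=cams.snapshot("wrist")
pickle.dump(c,open("w3.pkl","wb"));cv2.imwrite("pics/w3.png",i);cv2.imwrite("pics/w3s.png",cams.snapshot("scene"))
s=cv2.imread("pics/w3s.png")[190:290,240:380]
cv2.imwrite("pics/w3b.png",np.hstack([i,cv2.resize(s,None,fx=2,fy=2)[:,:280] if 0 else cv2.copyMakeBorder(cv2.resize(s,None,fx=2,fy=2),0,184,0,0,cv2.BORDER_CONSTANT)]))
print(o["clock"],o["tool_pos"],o["orientation"],o["force"],c["position"])
```

```text
6.7 [0.58091539 0.19007091 0.05402607] [-1.79997686e+02 -7.65453584e-03 -3.35886138e-01] [0.40303163 0.14905874 0.48041235] [0.65116508 0.189563   0.21227126]
```

View pics/w3b.png

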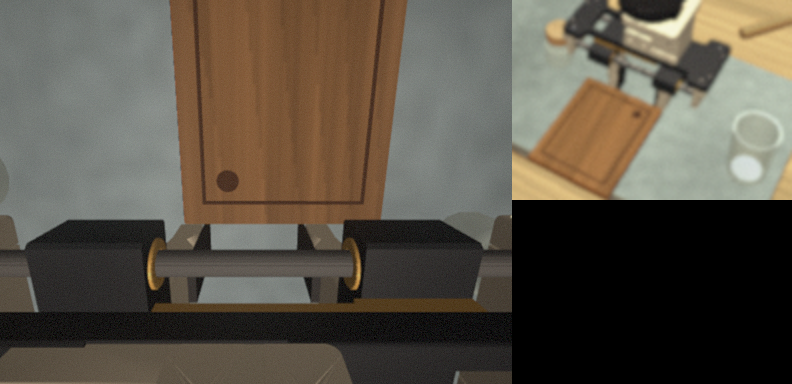

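Run:
```python
from h import *
import pickle
W=pickle.load(open("w3.pkl","rb"))
for p in((185,222),(382,221),(283,223),(176,40),(401,40)): print(p,onz(W,p,.06)[:2],onz(W,p,.05)[:2])
```

```text
(185, 222) [0.59305663 0.22825441] [0.58924051 0.23079536]
(382, 221) [0.59293318 0.11863038] [0.58910896 0.11397207]
(283, 223) [0.59210589 0.1736654 ] [0.58822734 0.17262137]
(176, 40) [0.68489106 0.22617004] [0.68710592 0.2285741 ]
(401, 40) [0.68415952 0.11966288] [0.68632634 0.11507238]
```

Request:
play_rows:
  motion:
    - {"x": 0.2, "y": 0, "z": 0, "rx": 0, "ry": 0, "rz": 0}
    - {"x": 0.2, "y": 0, "z": 0, "rx": 0, "ry": 0, "rz": 0}
    - {"x": 0.2, "y": 0, "z": 0, "rx": 0, "ry": 0, "rz": 0}
    - {"x": 0.2, "y": 0, "z": 0, "rx": 0, "ry": 0, "rz": 0}
    - {"x": 0.1, "y": 0, "z": 0, "rx": 0, "ry": 0, "rz": 0}
    - {"x": 0.1, "y": 0, "z": 0, "rx": 0, "ry": 0, "rz": 0}
    - {"x": 0, "y": 0, "z": 0, "rx": 0, "ry": 0, "rz": 0}
    - {"x": -0.6, "y": 0, "z": 0, "rx": 0, "ry": 0, "rz": 0}
    - {"x": -0.6, "y": 0, "z": -0.5, "rx": 0, "ry": 0, "rz": 0}
    - {"x": 0, "y": 0, "z": -1, "rx": 0, "ry": 0, "rz": 0}
    - {"x": 0, "y": 0, "z": -1, "rx": 0, "ry": 0, "rz": 0}
    - {"x": 0.5, "y": 0.5, "z": -1, "rx": 0, "ry": 0, "rz": 0}
    - {"x": 0.5, "y": 1, "z": -1, "rx": 0, "ry": 0, "rz": 0}
    - {"x": 0.5, "y": 1, "z": -1, "rx": 0, "ry": 0, "rz": 0}
    - {"x": 0.5, "y": 1, "z": -1, "rx": 0, "ry": 0, "rz": 0}
    - {"x": 0, "y": 0.5, "z": -0.5, "rx": 0, "ry": 0, "rz": 0}
    - {"x": 0, "y": 0, "z": 0, "rx": 0, "ry": 0, "rz": 0}
    - {"x": 0, "y": 0, "z": 0, "rx": 0, "ry": 0, "rz": 0}

```text
clock: 9.05
tool_pos: [0.6241, 0.0904, 0.2283]
orientation: [-180.0, 0.1, -0.3]
force: [0.6, 0.2, -0.9]
opening: 0.0503
gripper_force: 0.0
```

Run:
```python
from h import *
from plant import ctrl,cams
import pickle
o=ctrl.get_obs();c=cams.get_calibration("wrist");i=cams.snapshot("wrist")
pickle.dump(c,open("w4.pkl","wb"));cv2.imwrite("pics/w4.png",i)
cv2.imwrite("pics/w4b.png",cv2.resize(i,(768,576),interpolation=cv2.INTER_CUBIC))
print(o["clock"],o["tool_pos"],o["orientation"],c["position"])
```

```text
9.05 [0.62414944 0.0903876  0.22828753] [-1.79998944e+02  6.70976832e-02 -3.10730435e-01] [0.6945873  0.0899191  0.38647448]
```

View pics/w4b.png

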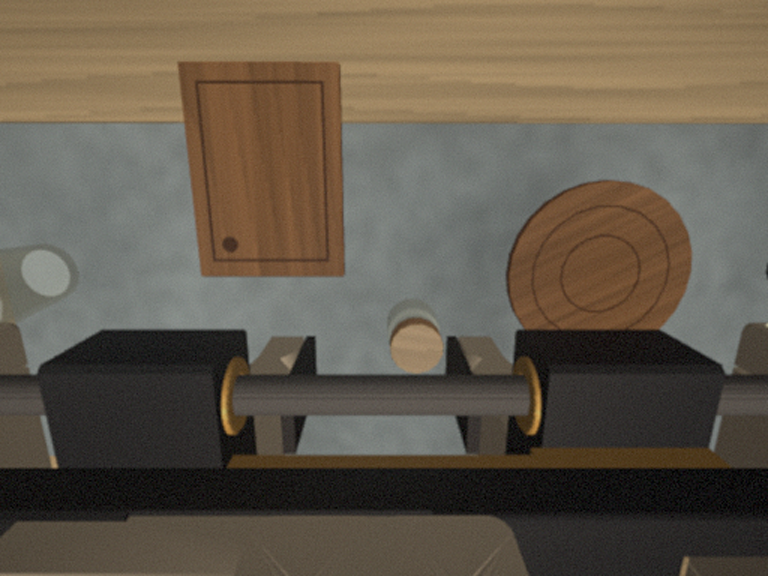

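The board is square to the edge (×1.5 pixels): far corners (179,62) and (340,63), near corners (202,276) and (345,276), stone edge at row 122. The disc's top reaches from (508,270) to (691,258), with its far rim at (608,181).

Run:
```python
from h import *
import pickle
np.set_printoptions(precision=4,suppress=True)
W=pickle.load(open("w4.pkl","rb"));im=cv2.imread("pics/w4.png")
p,sd,n=edgeline(im,W,list(range(5,112,6))+list(range(235,505,6)),(65,100));print(p,sd,n)
q=lambda p:((p[0]+.5)/1.5-.5,(p[1]+.5)/1.5-.5)
for k,a in[("fl",(179,62)),("fr",(340,63)),("nr",(345,275.5)),("nl",(202,275.5))]:
    x=onz(W,q(a),.06)[:2];print(k,x,x[0]-np.polyval(p,x[1]))
# disc: contour of brown top, fit circle on world z=.06
hsv=cv2.cvtColor(im,cv2.COLOR_BGR2HSV);m=((hsv[...,1]>75)).astype(np.uint8);m[:105]=0;m[212:]=0;m[:,:320]=0;m[:,475:]=0
m=cv2.morphologyEx(m,cv2.MORPH_OPEN,np.ones((5,5)))
c=max(cv2.findContours(m,0,cv2.CHAIN_APPROX_NONE)[0],key=cv2.contourArea)[:,0]
c=c[c[:,1]<208];P=np.array([onz(W,u,.06)[:2] for u in c.astype(float)])
A=np.c_[2*P,np.ones(len(P))];s=np.linalg.lstsq(A,(P**2).sum(1),rcond=None)[0]
print("disc",s[:2],"r",np.sqrt(s[2]+s[0]**2+s[1]**2),len(P))
```

```text
[0.0065 0.7268] 0.00012495608540515226 63
fl [0.7657 0.2263] 0.03745861377866122
fr [0.7644 0.1172] 0.036851827106779145
nr [0.6164 0.118 ] -0.11113798000168074
nl [0.6171 0.2278] -0.11117345556514924
disc [ 0.6166 -0.076 ] r 0.06933933787614974 227
```

The board overhangs 37–39 mm at both corners, so it is done. Next is the pot stand: push its centre from x≈0.617 to ≈0.696.

Request:
play_rows:
  motion:
    - {"x": -0.7, "y": 0.7, "z": 0, "rx": 0, "ry": 0, "rz": 0}
    - {"x": -0.9, "y": 1, "z": 0, "rx": 0, "ry": 0, "rz": 0}
    - {"x": -0.9, "y": 1, "z": 0, "rx": 0, "ry": 0, "rz": 0}
    - {"x": -0.9, "y": 1, "z": 0, "rx": 0, "ry": 0, "rz": 0}
    - {"x": -0.9, "y": 1, "z": 0.4, "rx": 0, "ry": 0, "rz": 0}
    - {"x": -0.1, "y": 1, "z": 0.8, "rx": 0, "ry": 0, "rz": 0}
    - {"x": 0, "y": 0.95, "z": 1, "rx": 0, "ry": 0, "rz": 0}
    - {"x": 0, "y": 0, "z": 1, "rx": 0, "ry": 0, "rz": 0}
    - {"x": 0, "y": 0, "z": 1, "rx": 0, "ry": 0, "rz": 0}
    - {"x": 0, "y": 0, "z": 1, "rx": 0, "ry": 0, "rz": 0}
    - {"x": 0, "y": 0, "z": 1, "rx": 0, "ry": 0, "rz": 0}
    - {"x": 0, "y": 0, "z": 0.5, "rx": 0, "ry": 0, "rz": 0}
    - {"x": 0, "y": 0, "z": 0.2, "rx": 0, "ry": 0, "rz": 0}
    - {"x": 0, "y": 0, "z": 0, "rx": 0, "ry": 0, "rz": 0}

```text
clock: 10.85
tool_pos: [0.5144, -0.0756, 0.0567]
orientation: [180.0, -0.0, -0.3]
force: [-0.1, 0.2, 0.4]
opening: 0.0506
gripper_force: 0.0
```

Request:
play_rows:
  motion:
    - {"x": 0.3, "y": 0, "z": 0.1, "rx": 0, "ry": 0, "rz": 0}
    - {"x": 0.3, "y": 0, "z": 0, "rx": 0, "ry": 0, "rz": 0}
    - {"x": 0.2, "y": 0, "z": 0, "rx": 0, "ry": 0, "rz": 0}
    - {"x": 0.2, "y": 0, "z": 0, "rx": 0, "ry": 0, "rz": 0}
    - {"x": 0.2, "y": 0, "z": 0, "rx": 0, "ry": 0, "rz": 0}
    - {"x": 0.3, "y": 0, "z": 0, "rx": 0, "ry": 0, "rz": 0}
    - {"x": 0.3, "y": 0, "z": 0, "rx": 0, "ry": 0, "rz": 0}
    - {"x": 0.3, "y": 0, "z": 0, "rx": 0, "ry": 0, "rz": 0}
    - {"x": 0.3, "y": 0, "z": 0, "rx": 0, "ry": 0, "rz": 0}
    - {"x": 0.3, "y": 0, "z": 0, "rx": 0, "ry": 0, "rz": 0}
    - {"x": 0.3, "y": 0, "z": 0, "rx": 0, "ry": 0, "rz": 0}
    - {"x": 0.2, "y": 0, "z": 0, "rx": 0, "ry": 0, "rz": 0}
    - {"x": 0.1, "y": 0, "z": 0, "rx": 0, "ry": 0, "rz": 0}
    - {"x": 0, "y": 0, "z": 0, "rx": 0, "ry": 0, "rz": 0}

```text
clock: 12.6
tool_pos: [0.5969, -0.0763, 0.054]
orientation: [180.0, -0.0, -0.3]
force: [-0.1, 0.2, 0.5]
opening: 0.0506
gripper_force: 0.0
```

Run:
```python
from h import *
from plant import ctrl,cams
o=ctrl.get_obs();W=cams.get_calibration("wrist");im=cams.snapshot("wrist");cv2.imwrite("pics/w5.png",im)
s=cams.snapshot("scene")[155:315,135:395]
b=cv2.copyMakeBorder(s,0,224,0,0,cv2.BORDER_CONSTANT)
cv2.imwrite("pics/w5b.png",np.hstack([im,b]))
print(o["clock"],o["tool_pos"])
hsv=cv2.cvtColor(im,cv2.COLOR_BGR2HSV);m=((hsv[...,1]>75)).astype(np.uint8);m[205:]=0
m=cv2.morphologyEx(m,cv2.MORPH_OPEN,np.ones((5,5)))
c=max(cv2.findContours(m,0,cv2.CHAIN_APPROX_NONE)[0],key=cv2.contourArea)[:,0]
c=c[(c[:,1]<195)&(c[:,1]>3)];P=np.array([onz(W,u,.06)[:2] for u in c.astype(float)])
A=np.c_[2*P,np.ones(len(P))];s=np.linalg.lstsq(A,(P**2).sum(1),rcond=None)[0]
print("disc",s[:2],"r",np.sqrt(s[2]+s[0]**2+s[1]**2),len(P))
```

```text
12.6 [ 0.59685619 -0.07628672  0.05402116]
disc [ 0.67098629 -0.07662407] r 0.06882890686459471 383
```

View pics/w5b.png

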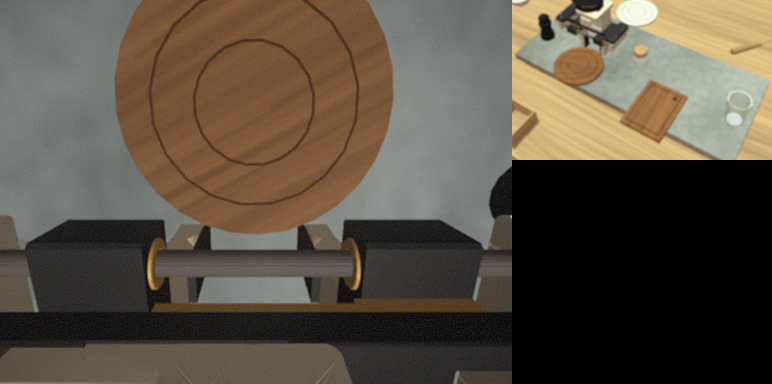

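The disc is centred between the fingers (centre px ≈(254,100)), and the scene inset shows everything else in place. Now the final 25 mm, then retract.

Request:
play_rows:
  motion:
    - {"x": 0.2, "y": 0, "z": 0, "rx": 0, "ry": 0, "rz": 0}
    - {"x": 0.2, "y": 0, "z": 0, "rx": 0, "ry": 0, "rz": 0}
    - {"x": 0.2, "y": 0, "z": 0, "rx": 0, "ry": 0, "rz": 0}
    - {"x": 0.2, "y": 0, "z": 0, "rx": 0, "ry": 0, "rz": 0}
    - {"x": 0.1, "y": 0, "z": 0, "rx": 0, "ry": 0, "rz": 0}
    - {"x": 0.1, "y": 0, "z": 0, "rx": 0, "ry": 0, "rz": 0}
    - {"x": 0, "y": 0, "z": 0, "rx": 0, "ry": 0, "rz": 0}
    - {"x": -0.6, "y": 0, "z": 0, "rx": 0, "ry": 0, "rz": 0}
    - {"x": -0.6, "y": 0, "z": -0.5, "rx": 0, "ry": 0, "rz": 0}
    - {"x": 0, "y": 0, "z": -1, "rx": 0, "ry": 0, "rz": 0}
    - {"x": 0, "y": 0, "z": -1, "rx": 0, "ry": 0, "rz": 0}
    - {"x": 0, "y": 0, "z": -1, "rx": 0, "ry": 0, "rz": 0}
    - {"x": 0.5, "y": -0.8, "z": -1, "rx": 0, "ry": 0, "rz": 0}
    - {"x": 0.5, "y": -1, "z": -1, "rx": 0, "ry": 0, "rz": 0}
    - {"x": 0.4, "y": -1, "z": -1, "rx": 0, "ry": 0, "rz": 0}
    - {"x": 0, "y": -1, "z": -0.5, "rx": 0, "ry": 0, "rz": 0}
    - {"x": 0, "y": -0.9, "z": 0, "rx": 0, "ry": 0, "rz": 0}
    - {"x": 0, "y": 0, "z": 0, "rx": 0, "ry": 0, "rz": 0}
    - {"x": 0, "y": 0, "z": 0, "rx": 0, "ry": 0, "rz": 0}

```text
clock: 15.08
tool_pos: [0.6267, 0.0409, 0.2286]
orientation: [180.0, 0.1, -0.3]
force: [-0.5, -1.2, -0.0]
opening: 0.0505
gripper_force: 0.0
```

Run:
```python
from h import *
from plant import ctrl,cams
import pickle
o=ctrl.get_obs();W=cams.get_calibration("wrist");im=cams.snapshot("wrist")
pickle.dump(W,open("w6.pkl","wb"));cv2.imwrite("pics/w6.png",im)
cv2.imwrite("pics/w6b.png",cv2.resize(im,(768,576),interpolation=cv2.INTER_CUBIC))
print(o["clock"],o["tool_pos"])
```

```text
15.075 [0.62665896 0.04088481 0.22857658]
```

View pics/w6b.png

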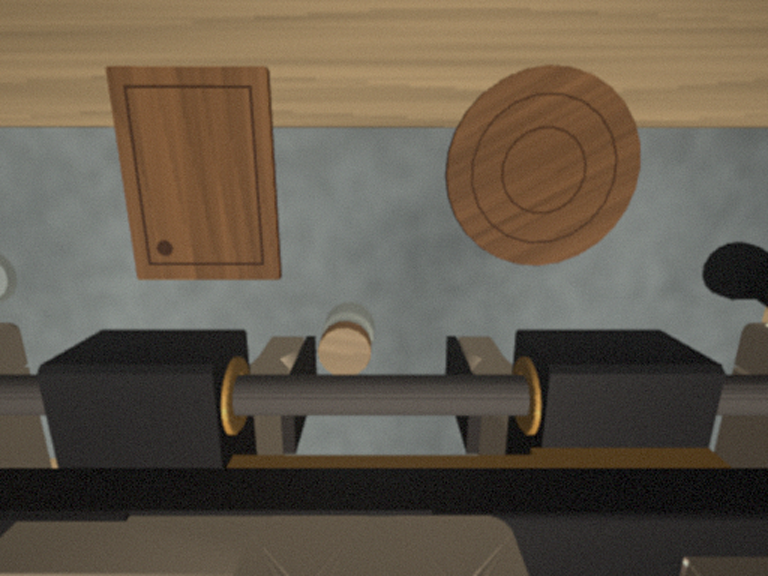

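Both stick out: the board's far corners are at (107,67) and (268,68), the disc's far rim at (553,65) and its near rim at (538,265), with the edge at row 127. The jar and mill are undisturbed.

Run:
```python
from h import *
import pickle
W=pickle.load(open("w6.pkl","rb"));im=cv2.imread("pics/w6.png")
p,sd,n=edgeline(im,W,list(range(5,65,5))+list(range(195,285,5))+list(range(440,505,5)),(68,105));print(p,sd,n)
q=lambda p:((p[0]+.5)/1.5-.5,(p[1]+.5)/1.5-.5)
for k,a in[("fl",(107,67)),("fr",(268,68)),("nr",(281,278.5)),("nl",(138,278.5)),("disc far",(553,65.5)),("disc near",(538,264.5))]:
    x=onz(W,q(a),.06)[:2];print(k,x,x[0]-np.polyval(p,x[1]))
```

```text
[0.00634637 0.72662681] 8.899180069657876e-17 43
fl [0.76552795 0.22609785] 0.037466235751630106
fr [0.76421303 0.11671765] 0.03684548532944565
nr [0.61682907 0.11774686] -0.11054501215976875
nl [0.6175205  0.22781557] -0.11055211481210736
disc far [ 0.76452416 -0.07690816] 0.03838543422151963
disc near [ 0.62659031 -0.07905027] -0.09953482355269927
```

```bash
python3 -c "
from plant import workorder;print(workorder.close_job())"
```

```text
the job is handed in; nothing more can be done
None
```

The job is handed in: by my last camera measurement both board corners overhang about 37–39 mm (board square to the edge) and the pot stand about 38–40 mm, and nothing else looked disturbed.

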